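# Press a brake caliper piston home with a quick clamp

## Task

Use the quick clamp hung on the brake caliper to press the caliper's piston back: squeeze and let go its sprung trigger, stroke after stroke, until the piston is fully home in its bore and you feel the clamp bear on it, and stop squeezing as soon as the effort climbs, so that it is not crushed. Then hold the release tab down until the jaw has sprung all the way back open, and let go. Work the clamp only by its trigger and tab, without pushing on the jaw, its bar or the piston, and leave the brake pad, the wrench and the jar where they are.

Things in the scene. Friction and masses are not known exactly. Their poses are not given: they have to be found in the camera images.
- stand: Fixed steel base plate 110 x 300 x 10 mm carrying the grey clamp head. Origin on the bench under the clamp's upright grip; z up, y along the clamp's bar, from head to caliper and far jaw. In its frame, mm: head y -78 to 44, x +-19, top 155 high; bar top 138 high, tail behind the head to y -145. The trigger is on the +y side of the grip, the release tab on the -y side.
- grip (a point): Middle of the clamp's fixed upright grip, a post 28 (x) by 15 (y) mm, from y -12 to 3 mm in the stand's frame, 152 to 234 mm high. This point is 200 mm above the bench.
- trigger: Black sprung trigger lever. Origin on its hinge pin (x 0, y 26, 125 mm high in the stand's frame); it swings about the stand's x towards the grip, 0.29 rad to its end stop. It must come fully back before the next stroke. Effort at its roll 4 to 6 N with the jaw free, 5.5 to 8 N while the piston slides; once home it climbs 0.2 to 0.4 N per mm of roll: bear until about 9 N (8.4 N late in a stroke).
- roll (a point): Centre of the trigger's finger roll, 16 mm thick, 24 mm wide along x, 200 mm above the bench. Let go, its outer side is at y 44 mm in the stand's frame, so grip and roll together measure 56 mm along y; fully squeezed 34 mm (travel 22 mm).
- jaw: Far jaw with its bar. Origin at the centre of the jaw block's inner face, 66 mm high; its y in the stand's frame is 121.5 mm fully open, less as it walks on; may start one notch on. Top 141 mm high. Notches are 5.5 mm apart: a full squeeze pulls it 5 to 6 mm and gains one notch; a shorter one presses too but slides back to the last notch. A light spring opens it when released.
- plate_face (a point): Centre of the face of the jaw's sprung round steel pressure plate, 40 mm across, that meets the piston. Unloaded it stands 20 mm before the jaw's origin (towards -y); it sinks back by 1 mm per 5 N.
- caliper: Aluminium brake caliper fixed on the base plate, 122 mm across its ears, top 102 mm high (brass nipple to 110); its place along the bar differs by a few mm each time. Axes as the stand's. Origin straight below the spot where the centre of the piston's face stands when fully home, 10 mm above the bench.
- piston: Steel caliper piston, 46 mm across, sliding along y with about 4 N of drag; it stays where it is left. Origin at the centre of its outer face, 66 mm above the bench: its y in the caliper's frame is 0 fully home, 6 to 12 mm at the start. Once home the clamp should bear on it with 6 to 12 N; more than 12 N crushes its seat.
- tab: Release tab, a steel slab 26 (x) by 22 (y) by 6 mm. Origin at the centre of its top face, at x 0, y -64 mm in the stand's frame, 172 mm above the bench when up. Pressed straight down against a spring: travel 9 mm, the ratchet lets go after about 5 mm, effort 3 to 10 N; it springs up again. Hold it down 1 to 2 s for the jaw to run right back.
- brake_pad: Bystander: a brake pad lying on the bench, 50 x 110 x 16 mm, origin at the centre of its underside.
- wrench: Bystander: a steel wrench lying on the bench, 190 mm long, origin near its middle on its underside.
- grease_jar: Bystander: a white jar with a black cap, 60 mm across, 62 mm high, origin at the centre of its underside.

How it is judged:
By the outcome, as a careful person would: the job done as asked, in the order asked, and still so for the second after the job is handed in, with the robot touching nothing.
It also fails if it takes over 72 s, if anything falls off the work surface, if the arm or the gripper's body presses on something with over 40 N, if the wrist force passes 120 N, or if a joint passes its speed limit or range.

## Robot

A 6-joint arm with a two-finger parallel gripper is mounted at the origin on the work surface. World frame = base frame: x ahead of the robot, y to its left, z up, the work surface at z = 0. Lengths are in m, angles in rad, forces in N, time in s.
With the tool pointing down it reaches from about 0.3 to 0.875 m from the base axis. Payload 6.4 kg.
Tool frame: the origin (TCP) lies between the finger pads; the fingertips stand 19 mm ahead of it and the grasp point (between the pads) is the TCP; z points along the fingers, y is the direction in which the jaws open and shut (so a half turn about z gives the same grasp; the last joint's range is limited). The gripper opens to 85 mm and grips with 20 to 120 N. Pads are 22 mm wide; open, the fingers measure 114 mm over their backs; the gripper's body (76 mm by 85 mm) begins 54 mm behind the grasp point. The pads swing forward as they close: fully open they stand 13 mm farther back than shut.
Start: joints at [-0.206, 0.181, 1.607, -0, 1.354, -0.206], TCP at [0.575, 0, 0.25] pointing down, gripper open.
Joint ranges: [-2.99, 2.99], [-0.89, 2.07], [0.3, 2.58], [-1.14, 4.28], [0, 2.63], [-3.12, 3.12]. Speed limits (rad/s): [2.57, 2.57, 3.01, 3.14, 3.14, 3.14].

## Interface

Orientations are given as a unit quaternion [w, x, y, z].
In Python, from bench import * gives the robot as it stands.
- The arm moves only by the tool apply_moves, never from a script. Its argument "moves" is a list that holds one entry, the list of rows, each a list of 7 numbers: the shift along the tool's x, y, z in cm, then the turn, a rotation vector about the tool's x, y, z in rad, then the opening, from 0 (shut) to 1 (fully open). A call has 1 to 8 rows; each row is the pose to reach, as a shift and turn from the pose commanded when the call began, along the tool's axes at that moment; what a row does not reach only later rows make up. A row lasts 1/10 s, in which the tool goes at most 50 mm and 8.59 degrees, less where a joint would pass 70% of its speed; a pose out of reach is approached as far as the arm can. A call with a gripper value outside its range is refused whole. The fingers move at their own pace and stop on an object; the grip force is fixed at half the most. Time passes only in rows, so rows that repeat a pose let the fingers close. It gives the time, the measured TCP pose, the force and the opening at its end, in the units of the state.
- get_obs(): the state, without advancing time (a new reading comes with each control period).
- camera(name): name is "scene" or "side" or "wrist"; returns the picture (400x640x3 uint8, red, green, blue); there is no depth.
- get_calibration(name): a dict with "vertical_fov" (degrees; the focal length in pixels is half the picture's height over the tangent of half this angle, whatever the lens; pixels are square), "cx", "cy" (the principal point, pixels), "k1" (the pictures are not rectified: a ray, as slopes to the right and down, at radius r is drawn at 1 + k1 r^2 times it, then the intrinsics apply), "R" (3x3) and "t" (3): a world point X has camera coordinates R X + t. Camera axes: x right, y down, z forward; pixel columns grow to the right and rows downward; lengths in m; the calibration is good to about 2 mm. A picture is of the moment at which its call begins: read the wrist's pose just before it. get_calibration takes no time and is no camera call; for the wrist camera it gives the pose at the moment of the call.
- hand_in(): hands the job in, once; it reports no verdict.
The state is a dict: "time_s": time; "q": joint angles; "dq": joint speeds; "joint_efforts": joint torques, N m; "eef_pos": TCP position; "eef_rot": TCP orientation; "wrist_force": force on the tool from outside, world axes, zero at the start; "torque": the same for the moment, N m; "opening": opening from 0.0 (shut) to 1.0 (fully open).
Only numpy, scipy, OpenCV 4.12 (cv2) and the standard library are available. Lean on these libraries where they do the work, as an engineer would, in place of code of your own. Each camera call takes 0.05 s, during which the arm holds its last target. There are 200 camera calls.

## Working session

There is one attempt and no reset: what is moved stays moved. The work goes in short steps, Python scripts to look and compute and a tool call to move; the robot and the scene stay as the last step left them, time stands still between calls to the robot, and variables do not carry over. Pictures are saved under pics/ and viewed, about 8 in all and at most 12, crops included, and the job is handed in when it is done.

Besides the shell and the picture viewer there is one more tool, called after "Emit:" as name(argument=value, ...) on one line, values as JSON. apply_moves: Moves the arm, as the interface text tells. Its arguments: {"type":"object","properties":{"moves":{"type":"array","items":{"type":"array","items":{"type":"array","items":{"type":"number"}}}}},"required":["moves"]}

```bash
mkdir -p pics
python3 - <<'E'
from bench import *
import cv2
o=get_obs();print(o)
for n in("scene","side"):
    cv2.imwrite(f"pics/{n}0.png",camera(n)[...,::-1]);print(n,get_calibration(n))
E
```

```text
{'time_s': 0.0, 'q': array([-2.06273467e-01,  1.81533881e-01,  1.60804680e+00,  3.25871354e-05,
        1.35374819e+00, -2.06336475e-01]), 'dq': array([-0.0002273 , -0.00026936, -0.00185089, -0.00059065,  0.00094397,
       -0.0015626 ]), 'joint_efforts': array([ 3.41415571e-04, -4.44869328e+01, -3.51340663e+01, -2.51131587e-04,
        9.11703974e-03,  3.43231875e-05]), 'eef_pos': array([5.74478880e-01, 1.51555907e-04, 2.49369382e-01]), 'eef_rot': array([-7.35275952e-04,  7.07086729e-01,  7.07126300e-01, -4.61770046e-04]), 'wrist_force': array([-0.49681665, -0.1760619 , -1.03438667]), 'torque': array([-0.03996647,  0.03174374,  0.01442632]), 'opening': 0.9978910484683194}
scene {'vertical_fov': 43.1279363021795, 'cx': 326.95824223378, 'cy': 192.23690389159316, 'k1': -0.07085962423155193, 'R': array([[-0.52144041,  0.85317507, -0.01386325],
       [ 0.47681376,  0.27786676, -0.83392967],
       [-0.70763587, -0.44145482, -0.55169657]]), 't': array([ 0.35914839, -0.16753731,  1.37905248])}
side {'vertical_fov': 43.45315264643094, 'cx': 319.2933755048425, 'cy': 208.85455994533388, 'k1': -0.07799218441994332, 'R': array([[ 0.95797128, -0.28604181,  0.02170487],
       [-0.17564771, -0.64470768, -0.74397573],
       [ 0.22680146,  0.70889498, -0.66785403]]), 't': array([-0.58717365,  0.17245504,  0.92169284])}
```

View pics/scene0.png

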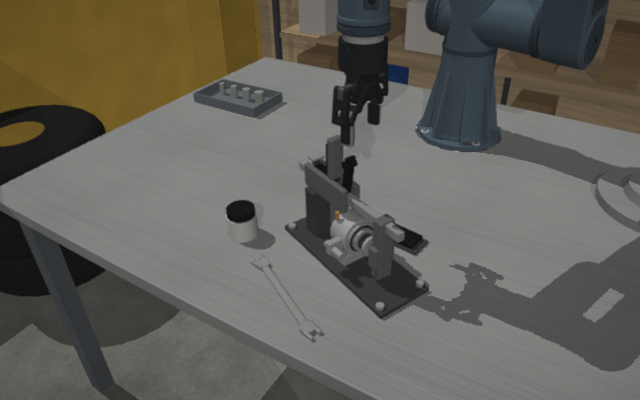

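View pics/side0.png

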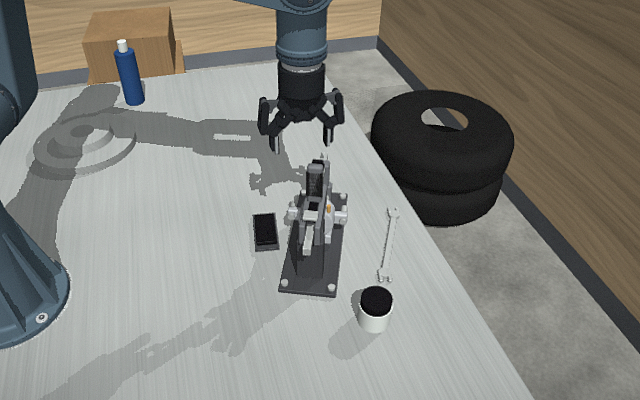

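Run:
```python
import cv2,numpy as np
a=cv2.imread("pics/scene0.png")[110:330,230:450];b=cv2.imread("pics/side0.png")[140:310,230:400]
cv2.imwrite("pics/c0.png",cv2.resize(a,(600,600),interpolation=2))
cv2.imwrite("pics/c1.png",cv2.resize(b,(600,600),interpolation=2))
```

```text
(no output)
```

View pics/c0.png

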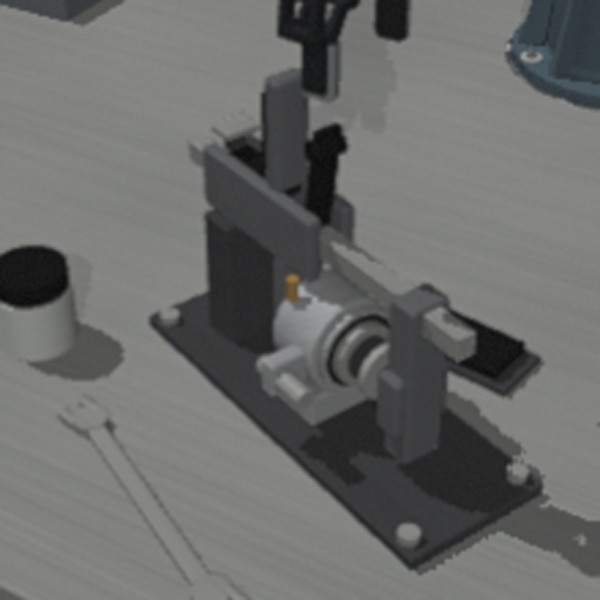

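View pics/c1.png

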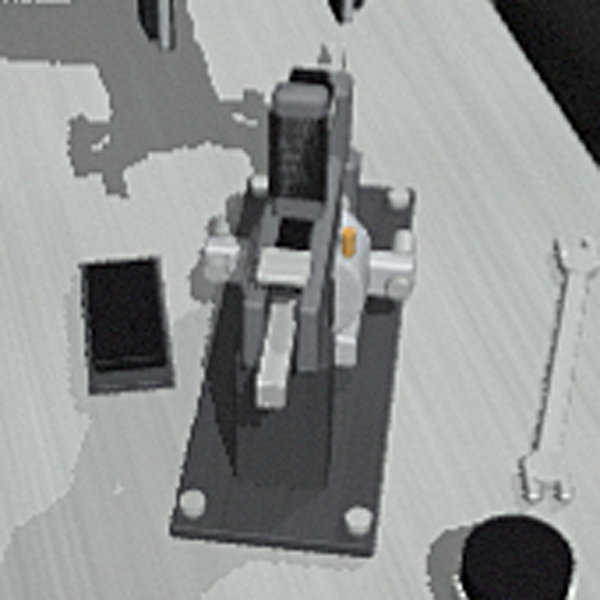

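```bash
cat > h.py <<'E'
from bench import *
import numpy as np,cv2
from scipy.optimize import least_squares
def proj(n,X,c=None):
    c=c or get_calibration(n)
    p=np.atleast_2d(X)@np.array(c["R"]).T+c["t"];s=p[:,:2]/p[:,2:]
    r2=(s**2).sum(1,keepdims=True);f=200/np.tan(np.radians(c["vertical_fov"]/2))
    return s*(1+c["k1"]*r2)*f+[c["cx"],c["cy"]]
def w(P,X):
    c,s=np.cos(P[2]),np.sin(P[2]);X=np.atleast_2d(X)
    return np.c_[P[0]+c*X[:,0]-s*X[:,1],P[1]+s*X[:,0]+c*X[:,1],X[:,2]]
E
python3 - <<'E'
from h import *
S=[((285,227.3),0),((381.4,314.2),1),((428,286.7),2)]
D=[((278.7,290.2),0),((335.4,295),1),((346.7,193.3),3)]
# side view: near = head end (y-), far= jaw end
def pts(d):return dict(a=(-.055,d-.15,.01),b=(.055,d-.15,.01),c=(.055,d+.15,.01),e=(-.055,d+.15,.01))
def res(P,full=False):
    q=pts(P[3])
    # scene: rear-left, front, right ; x axis sign from yaw
    A=proj("scene",w(P,[q['a'],q['e'],q['c'],(0,-.0045,.234)]))-[[285,227.3],[381.4,314.2],[428,286.7],[335.2,139.3]]
    B=proj("side",w(P,[q['b'],q['a'],q['e'],(0,-.0045,.234),(0,-.064,.172)]))-[[278.7,290.2],[335.4,295],[346.7,193.3],[315.9,165.5],[311.3,215.1]]
    return np.r_[A,B].ravel()
best=min((least_squares(res,[.6,0,y,0],loss="soft_l1") for y in(0,1.57,3.14,-1.57)),key=lambda r:r.cost)
print(best.x,best.cost);print(res(best.x).reshape(-1,2).round(1))
E
```

```text
[ 0.58996223 -0.03848316 -0.15330519  0.04140026] 374.94228658101906
[[ 28.3 -19.2]
 [ 57.1 -45.3]
 [-23.1  17.1]
 [ -1.1  -2.6]
 [ 71.5   0.1]
 [-43.1   0.8]
 [-67.1  -0.4]
 [  0.3  -1.4]
 [  8.8  -1.5]]
```

Run:
```python
from h import *
def pts(d):return dict(a=(-.055,d-.15,.01),b=(.055,d-.15,.01),c=(.055,d+.15,.01),e=(-.055,d+.15,.01))
def res(P):
    q=pts(P[3])
    A=proj("scene",w(P,[q['b'],q['c'],q['e'],(0,-.0045,.234)]))-[[285,227.3],[381.4,314.2],[428,286.7],[335.2,139.3]]
    B=proj("side",w(P,[q['a'],q['b'],q['c'],(0,-.0045,.234),(0,-.064,.172)]))-[[278.7,290.2],[335.4,295],[346.7,193.3],[315.9,165.5],[311.3,215.1]]
    return np.r_[A,B].ravel()
b=least_squares(res,[.6,0,-.15,0],loss="soft_l1")
print(b.x,b.cost);print(res(b.x).reshape(-1,2).round(1))
P=b.x;np.save("P.npy",P)
for n,X in dict(grip=(0,-.0045,.2),roll=(0,.036,.2),tab=(0,-.064,.172)).items(): print(n,w(P,X).round(4))
# jaw / caliper estimates from scene
def yat(n,px,x,z):
    f=lambda y:(proj(n,w(P,(x,y[0],z)))-px).ravel()
    r=least_squares(f,[.1]);return r.x[0].round(4),r.fun.round(1)
```

```text
[ 0.58915552 -0.03964627 -0.39687034  0.04465718] 8.54778577808391
[[-1.8 -2.4]
 [-0.5  0.4]
 [ 1.3 -0.8]
 [-1.  -3.2]
 [-0.2 -0.9]
 [ 1.1  0.1]
 [ 0.3 -0.5]
 [-0.6 -0.9]
 [-0.4 -1. ]]
grip [[ 0.5874 -0.0438  0.2   ]]
roll [[ 0.6031 -0.0064  0.2   ]]
tab [[ 0.5644 -0.0987  0.172 ]]
```

Emit:
apply_moves(moves=[[[-0.3,0.2,-2,0,0,-0.147,0.9],[-0.6,0.5,-4,0,0,-0.294,0.8],[-1,0.8,-5,0,0,-0.441,0.8],[-1.4,1.1,-5,0,0,-0.588,0.8],[-1.8,1.4,-5,0,0,-0.735,0.8],[-2.2,1.7,-5,0,0,-0.882,0.8],[-2.67,1.96,-5,0,0,-1.029,0.8],[-2.67,1.96,-5,0,0,-1.174,0.8]]])

```text
time_s: 0.9
eef_pos: [0.5946, -0.0272, 0.2996]
eef_rot: [-0.001, 0.194, 0.981, -0.0]
wrist_force: [-0.4, 0.3, -0.4]
opening: 0.801
```

Emit:
apply_moves(moves=[[[0,0,0,0,0,0,0.8],[0,0,0,0,0,0,0.8]]])

```text
time_s: 1.1
eef_pos: [0.5944, -0.0266, 0.2999]
eef_rot: [-0.0, 0.199, 0.98, 0.0]
wrist_force: [-0.6, -0.2, 0.8]
opening: 0.802
```

Run:
```python
from h import *
P=np.load("P.npy");c=get_calibration("wrist");o=get_obs()
print(o["eef_pos"],o["eef_rot"],o["opening"],o["wrist_force"])
im=camera("wrist")[...,::-1].copy()
for X in [(0,-.0045,.234),(0,.036,.208),(0,.044,.2),(0,-.064,.172)]:
    p=proj("wrist",w(P,X),c)[0];print(X,p.round(1));cv2.circle(im,tuple(int(v) for v in p),3,(0,0,255),1)
cv2.imwrite("pics/w1.png",im)
s=camera("scene")[...,::-1];cv2.imwrite("pics/s1.png",cv2.resize(s[170:280,290:430],(770,605),interpolation=2)[:600])
```

```text
[ 0.59441557 -0.0265905   0.29988811] [-3.79776194e-04  1.99009494e-01  9.79997487e-01  5.38657676e-05] 0.8019394410571944 [-0.63098469 -0.16880585  0.82187923]
(0, -0.0045, 0.234) [288.8 233. ]
(0, 0.036, 0.208) [352.1 217.1]
(0, 0.044, 0.2) [362.5 212.9]
(0, -0.064, 0.172) [218.9 200.7]
```

View pics/w1.png

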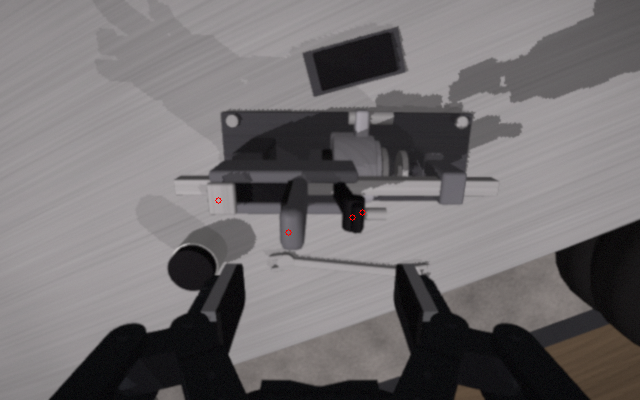

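View pics/s1.png

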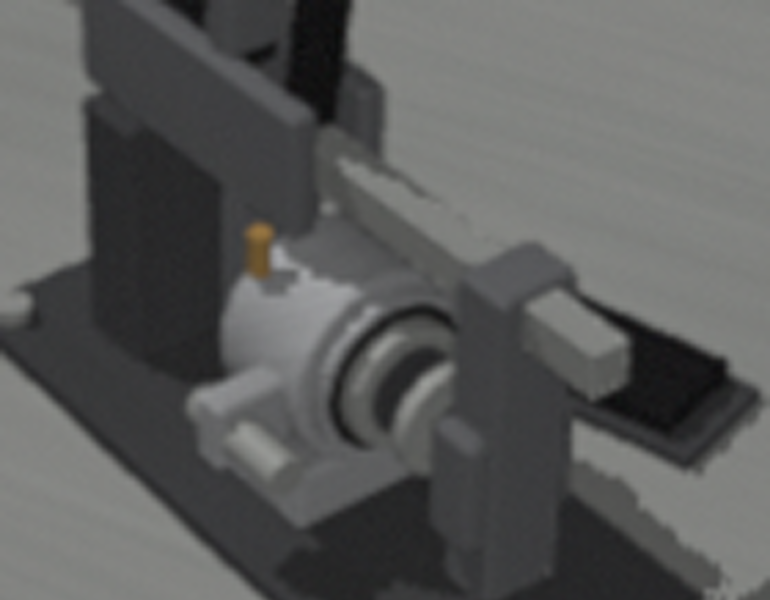

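Run:
```python
from h import *
im=cv2.imread("pics/w1.png")[125:205,330:470]
cv2.imwrite("pics/w1c.png",cv2.resize(im,(770,440),interpolation=2))
P=np.load("P.npy");c=get_calibration("wrist")
for y in np.arange(.06,.126,.01): print(y.round(3),proj("wrist",w(P,[(0,y,.089),(-.015,y,.083)]),c).round(1).tolist())
```

```text
0.06 [[365.0, 173.8], [364.8, 157.9]]
0.07 [[374.9, 173.8], [374.7, 157.9]]
0.08 [[384.8, 173.8], [384.6, 157.9]]
0.09 [[394.7, 173.8], [394.5, 157.9]]
0.1 [[404.6, 173.8], [404.3, 157.9]]
0.11 [[414.5, 173.8], [414.2, 157.9]]
0.12 [[424.3, 173.8], [424.0, 157.9]]
```

View pics/w1c.png

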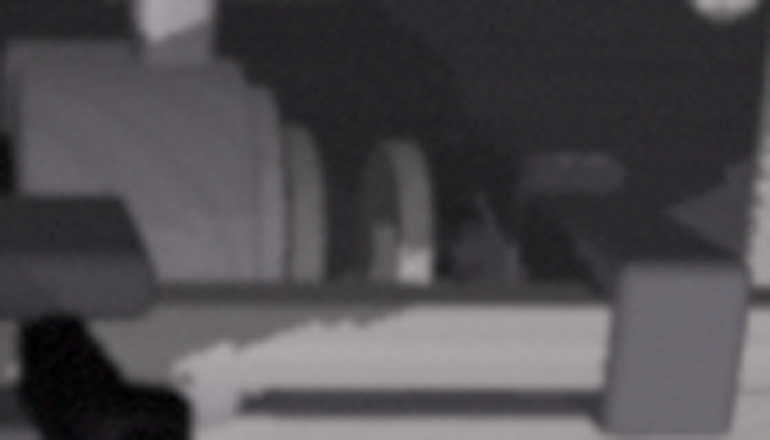

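Emit:
apply_moves(moves=[[[0,0,3,0,0,0,0.8],[0,0,6,0,0,0,0.8],[0,0,9,0,0,0,0.8],[0,0,10.4,0,0,0,0.8],[0,0,10.4,0,0,0,0.8],[0,0,10.4,0,0,0,0.8]]])

```text
time_s: 1.8
eef_pos: [0.5952, -0.0268, 0.1974]
eef_rot: [0.001, 0.197, 0.98, -0.0]
wrist_force: [-0.6, 0.2, 0.5]
opening: 0.798
```

Emit:
apply_moves(moves=[[[0,-0.2,0,0,0,0,0.8],[0,-0.2,0,0,0,0,0.8]]])

```text
time_s: 2.0
eef_pos: [0.5947, -0.029, 0.1981]
eef_rot: [0.001, 0.197, 0.98, -0.0]
wrist_force: [0.9, -0.3, 0.3]
opening: 0.8
```

Emit:
apply_moves(moves=[[[0,-0.2,0,0,0,0,0.8],[0,-0.3,0,0,0,0,0.8],[0,-0.3,0,0,0,0,0.8]]])

```text
time_s: 2.3
eef_pos: [0.5934, -0.031, 0.1972]
eef_rot: [0.001, 0.197, 0.98, 0.0]
wrist_force: [1.9, 3.3, 3.1]
opening: 0.804
```

Emit:
apply_moves(moves=[[[0,-0.2,0,0,0,0,0.8],[0,-0.4,0,0,0,0,0.8],[0,-0.4,0,0,0,0,0.8]]])

```text
time_s: 2.6
eef_pos: [0.5915, -0.0347, 0.1968]
eef_rot: [0.001, 0.197, 0.98, 0.0]
wrist_force: [2.2, 5.0, 3.6]
opening: 0.806
```

Emit:
apply_moves(moves=[[[0,-0.2,0,0,0,0,0.8],[0,-0.4,0,0,0,0,0.8],[0,-0.4,0,0,0,0,0.8]]])

```text
time_s: 2.9
eef_pos: [0.59, -0.0382, 0.1967]
eef_rot: [0.0, 0.197, 0.98, 0.0]
wrist_force: [2.4, 4.5, 3.4]
opening: 0.8
```

Emit:
apply_moves(moves=[[[0,-0.2,0,0,0,0,0.8],[0,-0.4,0,0,0,0,0.8],[0,-0.4,0,0,0,0,0.8]]])

```text
time_s: 3.2
eef_pos: [0.5885, -0.0417, 0.1969]
eef_rot: [0.001, 0.197, 0.98, 0.001]
wrist_force: [2.5, 4.7, 3.8]
opening: 0.803
```

Emit:
apply_moves(moves=[[[0,-0.2,0,0,0,0,0.8],[0,-0.4,0,0,0,0,0.8],[0,-0.4,0,0,0,0,0.8]]])

```text
time_s: 3.5
eef_pos: [0.5867, -0.0459, 0.1965]
eef_rot: [0.0, 0.197, 0.98, 0.0]
wrist_force: [1.6, 3.9, 1.2]
opening: 0.8
```

Emit:
apply_moves(moves=[[[0,-0.2,0,0,0,0,0.8],[0,-0.4,0,0,0,0,0.8],[0,-0.4,0,0,0,0,0.8]]])

```text
time_s: 3.8
eef_pos: [0.5852, -0.0494, 0.1964]
eef_rot: [0.0, 0.197, 0.98, 0.0]
wrist_force: [2.2, 5.2, 3.3]
opening: 0.803
```

Emit:
apply_moves(moves=[[[0,-0.05,0,0,0,0,0.8],[0,-0.1,0,0,0,0,0.8]]])

```text
time_s: 4.0
eef_pos: [0.5851, -0.0496, 0.1964]
eef_rot: [0.0, 0.197, 0.98, 0.001]
wrist_force: [5.3, 8.6, 3.2]
opening: 0.798
```

Emit:
apply_moves(moves=[[[0,1,0,0,0,0,0.8],[0,2,0,0,0,0,0.8],[0,2.6,0,0,0,0,0.8],[0,2.6,0,0,0,0,0.8],[0,2.6,0,0,0,0,0.8]]])

```text
time_s: 4.5
eef_pos: [0.5944, -0.0267, 0.196]
eef_rot: [-0.0, 0.197, 0.98, -0.0]
wrist_force: [0.1, -0.7, 0.6]
opening: 0.804
```

Emit:
apply_moves(moves=[[[0,-0.4,0,0,0,0,0.8],[0,-0.7,0,0,0,0,0.8],[0,-1,0,0,0,0,0.8],[0,-1,0,0,0,0,0.8]]])

```text
time_s: 4.9
eef_pos: [0.5909, -0.0357, 0.1969]
eef_rot: [0.0, 0.197, 0.98, 0.001]
wrist_force: [-0.1, 6.6, 2.2]
opening: 0.8
```

Emit:
apply_moves(moves=[[[0,-0.3,0,0,0,0,0.8],[0,-0.5,0,0,0,0,0.8],[0,-0.5,0,0,0,0,0.8]]])

```text
time_s: 5.2
eef_pos: [0.5892, -0.0401, 0.1971]
eef_rot: [0.001, 0.197, 0.98, 0.001]
wrist_force: [1.6, 6.2, 4.9]
opening: 0.798
```

Emit:
apply_moves(moves=[[[0,-0.3,0,0,0,0,0.8],[0,-0.5,0,0,0,0,0.8],[0,-0.5,0,0,0,0,0.8]]])

```text
time_s: 5.5
eef_pos: [0.5873, -0.0451, 0.197]
eef_rot: [0.001, 0.197, 0.98, 0.0]
wrist_force: [0.5, 3.7, 2.1]
opening: 0.803
```

Emit:
apply_moves(moves=[[[0,-0.3,0,0,0,0,0.8],[0,-0.5,0,0,0,0,0.8],[0,-0.5,0,0,0,0,0.8]]])

```text
time_s: 5.8
eef_pos: [0.5854, -0.0495, 0.1968]
eef_rot: [0.001, 0.197, 0.98, 0.001]
wrist_force: [2.1, 5.1, 2.8]
opening: 0.799
```

Emit:
apply_moves(moves=[[[0,-0.1,0,0,0,0,0.8],[0,-0.1,0,0,0,0,0.8]]])

```text
time_s: 6.0
eef_pos: [0.5853, -0.0497, 0.1968]
eef_rot: [0.001, 0.197, 0.98, 0.001]
wrist_force: [3.5, 7.7, 2.0]
opening: 0.799
```

Emit:
apply_moves(moves=[[[0,1,0,0,0,0,0.8],[0,2,0,0,0,0,0.8],[0,2.6,0,0,0,0,0.8],[0,2.6,0,0,0,0,0.8],[0,2.6,0,0,0,0,0.8]]])

```text
time_s: 6.5
eef_pos: [0.5944, -0.0268, 0.196]
eef_rot: [-0.0, 0.197, 0.98, -0.0]
wrist_force: [-1.0, -0.3, -0.4]
opening: 0.802
```

Run:
```python
from h import *
P=np.load("P.npy");c=get_calibration("wrist");o=get_obs()
im=camera("wrist")[...,::-1];X=w(P,[(0,y,.089) for y in(.07,.08,.09,.1)]);p=proj("wrist",X,c);print(p.round(1))
x,y=p[1].astype(int);print(x,y)
cv2.imwrite("pics/w2.png",im)
s=camera("scene")[...,::-1];a=cv2.resize(s[200:270,320:410],(450,350),interpolation=2)
cv2.imwrite("pics/s2.png",a)
cv2.imwrite("pics/m2.png",np.vstack([cv2.resize(im,(640,400))[:240],np.pad(a,((0,0),(0,190),(0,0)))]))
```

```text
[[397.8 209.5]
 [411.6 209.5]
 [425.4 209.5]
 [439.1 209.5]]
411 209
```

View pics/m2.png

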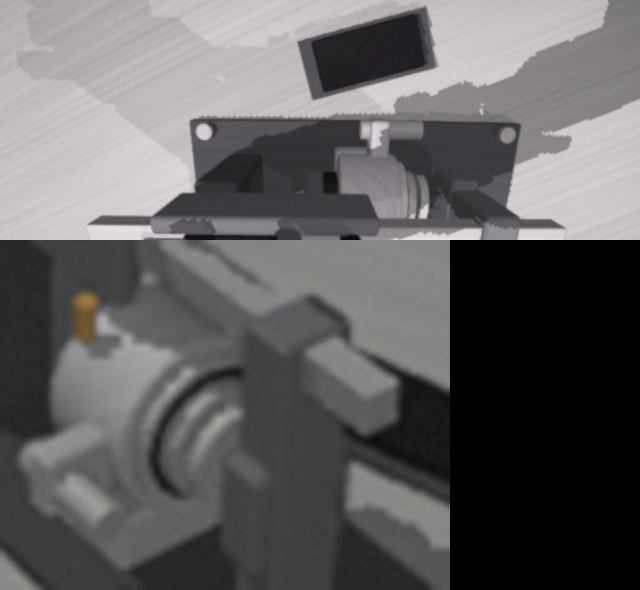

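```bash
cat > f.py <<'E'
from h import *
import sys
F=[]
for i in range(int(sys.argv[1]) if len(sys.argv)>1 else 8):
    camera("scene");F.append(get_obs()["wrist_force"])
F=np.array(F);d=np.array([.3866,.9222,0]);o=get_obs()
P=np.load("P.npy");print("Fy %.2f +- %.2f Fz %.2f"%((F@d).mean(),(F@d).std()/len(F)**.5,F[:,2].mean()),"tcp y %.2f mm"%(1e3*((o["eef_pos"]-[P[0],P[1],0])@d)),"t",o["time_s"])
E
python3 f.py
```

```text
Fy 0.07 +- 0.15 Fz 0.03 tcp y 13.94 mm t 7.0
```

Emit:
apply_moves(moves=[[[0,-0.4,0,0,0,0,0.8],[0,-0.7,0,0,0,0,0.8],[0,-1,0,0,0,0,0.8],[0,-1,0,0,0,0,0.8]]])

```text
time_s: 7.4
eef_pos: [0.5911, -0.0355, 0.1969]
eef_rot: [0.001, 0.197, 0.98, 0.001]
wrist_force: [1.5, 5.3, 3.9]
opening: 0.8
```

```bash
python3 f.py
```

```text
Fy 5.42 +- 0.15 Fz 2.87 tcp y 4.91 mm t 7.8
```

Emit:
apply_moves(moves=[[[0,-0.2,0,0,0,0,0.8],[0,-0.4,0,0,0,0,0.8],[0,-0.5,0,0,0,0,0.8]]])

```text
time_s: 8.1
eef_pos: [0.5895, -0.0398, 0.1971]
eef_rot: [0.001, 0.197, 0.98, 0.001]
wrist_force: [1.1, 6.0, 3.7]
opening: 0.799
```

```bash
python3 f.py
```

```text
Fy 6.32 +- 0.22 Fz 3.24 tcp y 0.10 mm t 8.5
```

Emit:
apply_moves(moves=[[[0,-0.2,0,0,0,0,0.8],[0,-0.4,0,0,0,0,0.8],[0,-0.5,0,0,0,0,0.8]]])

```text
time_s: 8.8
eef_pos: [0.5876, -0.0442, 0.1972]
eef_rot: [0.001, 0.197, 0.98, 0.001]
wrist_force: [1.4, 5.4, 4.6]
opening: 0.8
```

```bash
python3 f.py
```

```text
Fy 6.36 +- 0.10 Fz 4.52 tcp y -4.74 mm t 9.2
```

Emit:
apply_moves(moves=[[[0,-0.2,0,0,0,0,0.8],[0,-0.4,0,0,0,0,0.8],[0,-0.4,0,0,0,0,0.8]]])

```text
time_s: 9.5
eef_pos: [0.586, -0.0481, 0.1971]
eef_rot: [0.001, 0.197, 0.98, 0.001]
wrist_force: [2.2, 5.8, 2.9]
opening: 0.798
```

```bash
python3 f.py
```

```text
Fy 6.19 +- 0.18 Fz 4.08 tcp y -8.89 mm t 9.9
```

Emit:
apply_moves(moves=[[[0,-0.1,0,0,0,0,0.8],[0,-0.2,0,0,0,0,0.8]]])

```text
time_s: 10.1
eef_pos: [0.5853, -0.0496, 0.1971]
eef_rot: [0.001, 0.197, 0.98, 0.001]
wrist_force: [2.7, 10.2, 3.2]
opening: 0.804
```

Emit:
apply_moves(moves=[[[0,1,0,0,0,0,0.8],[0,2,0,0,0,0,0.8],[0,2.6,0,0,0,0,0.8],[0,2.6,0,0,0,0,0.8],[0,2.6,0,0,0,0,0.8]]])

```text
time_s: 10.6
eef_pos: [0.5944, -0.0266, 0.1959]
eef_rot: [-0.0, 0.197, 0.98, -0.0]
wrist_force: [0.4, 0.2, 0.6]
opening: 0.796
```

```bash
python3 f.py 4
python3 - <<'E'
from h import *
c=get_calibration("wrist");P=np.load("P.npy")
im=camera("wrist")[...,::-1]
cv2.imwrite("pics/w3.png",im)
a=cv2.imread("pics/w2.png")[130:230,330:530];b=im[130:230,330:530]
s=camera("scene")[...,::-1]
cv2.imwrite("pics/m3.png",np.vstack([cv2.resize(np.hstack([a,b]),(800,200),interpolation=2),np.hstack([cv2.resize(x,(400,311),interpolation=2) for x in (cv2.resize(cv2.imread('pics/s2.png'),(90,70)),s[200:270,320:410])])]))
E
```

```text
Fy 0.24 +- 0.20 Fz -0.01 tcp y 13.70 mm t 10.8
```

View pics/m3.png

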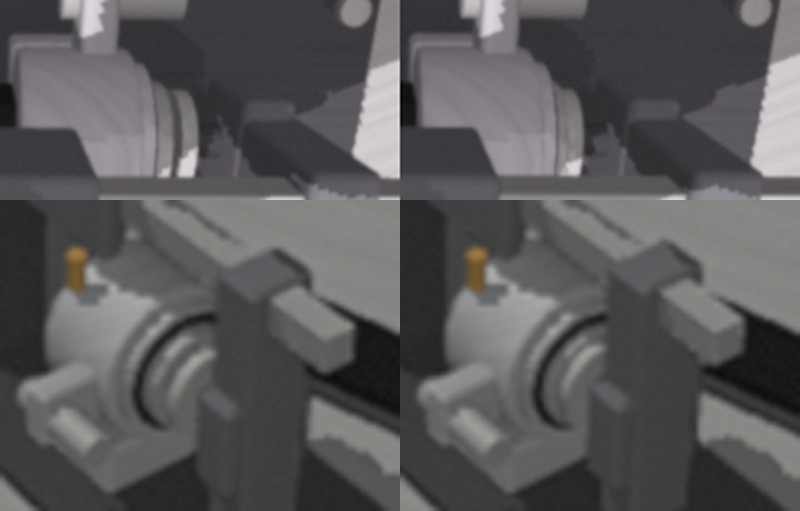

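Emit:
apply_moves(moves=[[[0,-0.4,0,0,0,0,0.8],[0,-0.6,0,0,0,0,0.8],[0,-0.8,0,0,0,0,0.8],[0,-0.8,0,0,0,0,0.8]]])

```text
time_s: 11.3
eef_pos: [0.5919, -0.0335, 0.1969]
eef_rot: [0.001, 0.197, 0.98, 0.001]
wrist_force: [1.6, 5.9, 2.6]
opening: 0.799
```

```bash
python3 f.py 6
```

```text
Fy 5.57 +- 0.15 Fz 2.39 tcp y 6.93 mm t 11.6
```

Emit:
apply_moves(moves=[[[0,-0.1,0,0,0,0,0.8],[0,-0.2,0,0,0,0,0.8],[0,-0.3,0,0,0,0,0.8]]])

```text
time_s: 11.9
eef_pos: [0.591, -0.0357, 0.1972]
eef_rot: [0.001, 0.197, 0.98, 0.001]
wrist_force: [-0.0, 6.5, 4.9]
opening: 0.802
```

```bash
python3 f.py 6
```

```text
Fy 6.59 +- 0.21 Fz 4.13 tcp y 4.36 mm t 12.2
```

Emit:
apply_moves(moves=[[[0,-0.1,0,0,0,0,0.8],[0,-0.2,0,0,0,0,0.8],[0,-0.2,0,0,0,0,0.8]]])

```text
time_s: 12.5
eef_pos: [0.5903, -0.0374, 0.1973]
eef_rot: [0.001, 0.197, 0.98, 0.001]
wrist_force: [1.7, 8.3, 4.4]
opening: 0.805
```

```bash
python3 f.py 8
```

```text
Fy 7.15 +- 0.20 Fz 4.26 tcp y 2.51 mm t 12.9
```

Emit:
apply_moves(moves=[[[0,-0.1,0,0,0,0,0.8],[0,-0.2,0,0,0,0,0.8],[0,-0.2,0,0,0,0,0.8]]])

```text
time_s: 13.2
eef_pos: [0.5896, -0.0392, 0.1975]
eef_rot: [0.001, 0.197, 0.98, 0.001]
wrist_force: [2.0, 7.4, 3.8]
opening: 0.799
```

```bash
python3 f.py 10
```

```text
Fy 7.83 +- 0.13 Fz 4.86 tcp y 0.62 mm t 13.7
```

Emit:
apply_moves(moves=[[[0,-0.03,0,0,0,0,0.8],[0,-0.06,0,0,0,0,0.8],[0,-0.06,0,0,0,0,0.8]]])

```text
time_s: 14.0
eef_pos: [0.5894, -0.0398, 0.1974]
eef_rot: [0.001, 0.197, 0.98, 0.001]
wrist_force: [1.5, 7.9, 4.2]
opening: 0.802
```

```bash
python3 f.py 10
python3 - <<'E'
from h import *
im=camera("wrist")[...,::-1]
cv2.imwrite("pics/w4.png",im)
b=im[130:230,330:530];a=cv2.imread("pics/w3.png")[130:230,330:530]
s=camera("scene")[...,::-1]
cv2.imwrite("pics/m4.png",np.vstack([cv2.resize(np.hstack([a,b]),(800,200),interpolation=2),cv2.resize(s[210:260,330:410],(640,400),interpolation=2,).copy().repeat(1,0) if 0 else np.pad(cv2.resize(s[210:260,330:410],(640,400),interpolation=2),((0,0),(0,160),(0,0)))]))
E
```

```text
Fy 7.61 +- 0.10 Fz 4.67 tcp y 0.04 mm t 14.5
```

View pics/m4.png

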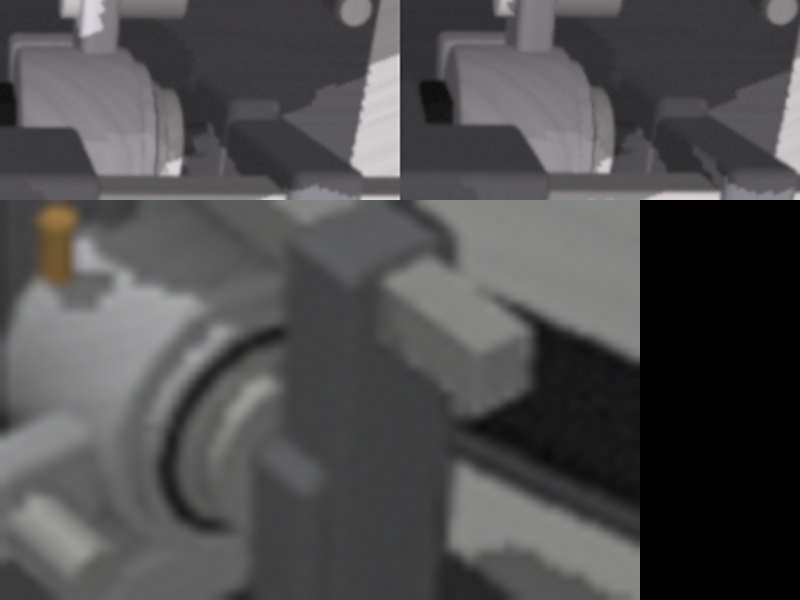

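Emit:
apply_moves(moves=[[[0,-0.05,0,0,0,0,0.8],[0,-0.1,0,0,0,0,0.8],[0,-0.1,0,0,0,0,0.8]]])

```text
time_s: 14.9
eef_pos: [0.5891, -0.0407, 0.1974]
eef_rot: [0.001, 0.197, 0.98, 0.001]
wrist_force: [1.2, 8.1, 5.5]
opening: 0.798
```

```bash
python3 f.py 16
```

```text
Fy 7.41 +- 0.10 Fz 4.77 tcp y -1.00 mm t 15.7
```

Emit:
apply_moves(moves=[[[0,-0.05,0,0,0,0,0.8],[0,-0.1,0,0,0,0,0.8],[0,-0.1,0,0,0,0,0.8]]])

```text
time_s: 16.0
eef_pos: [0.5887, -0.0416, 0.1974]
eef_rot: [0.001, 0.197, 0.98, 0.001]
wrist_force: [1.4, 8.9, 4.5]
opening: 0.798
```

```bash
python3 f.py 12
```

```text
Fy 7.65 +- 0.12 Fz 5.13 tcp y -1.93 mm t 16.6
```

Emit:
apply_moves(moves=[[[0,-0.05,0,0,0,0,0.8],[0,-0.1,0,0,0,0,0.8],[0,-0.1,0,0,0,0,0.8]]])

```text
time_s: 16.9
eef_pos: [0.5884, -0.0424, 0.1975]
eef_rot: [0.001, 0.197, 0.98, 0.001]
wrist_force: [1.0, 8.6, 5.1]
opening: 0.802
```

```bash
python3 f.py 12;  python3 - <<'E'
from h import *
s=camera("scene")[...,::-1];cv2.imwrite("pics/s5.png",s)
# apparent motion between saved scene frames: jaw block/bar end, plate, piston via template match
E
```

```text
Fy 7.97 +- 0.12 Fz 5.30 tcp y -2.84 mm t 17.5
```

```bash
cat > g.py <<'E'
from h import *
import sys
d=np.array([.3866,.9222,0]);P=np.load("P.npy");A=[]
for i in range(int(sys.argv[1])):
    camera("side");o=get_obs();p=o["eef_pos"];f=o["wrist_force"]
    A.append([f@d,f[2],o["joint_efforts"][0],1e3*((p-[P[0],P[1],0])@d)])
A=np.array(A);n=len(A)**.5;print("Fy %.2f Fz %.2f tau1 %.3f y %.2f"%tuple(A.mean(0)),"se %.2f %.2f %.3f %.2f"%tuple(A.std(0)/n),"t",o["time_s"])
E
python3 g.py 4
```

```text
Fy 8.15 Fz 5.72 tau1 -4.820 y -2.85 se 0.11 0.34 0.000 0.00 t 17.75
```

Emit:
apply_moves(moves=[[[0,1,0,0,0,0,0.8],[0,1.69,0,0,0,0,0.8],[0,1.69,0,0,0,0,0.8],[0,1.69,0,0,0,0,0.8]]])

```text
time_s: 18.15
eef_pos: [0.5937, -0.0284, 0.1959]
eef_rot: [-0.0, 0.197, 0.98, -0.0]
wrist_force: [-0.1, -0.3, -0.6]
opening: 0.798
```

```bash
python3 g.py 4
```

```text
Fy -0.01 Fz 0.32 tau1 0.172 y 11.89 se 0.11 0.27 0.033 0.01 t 18.35
```

Emit:
apply_moves(moves=[[[0,-0.4,0,0,0,0,0.8],[0,-0.6,0,0,0,0,0.8],[0,-0.6,0,0,0,0,0.8]]])

```text
time_s: 18.65
eef_pos: [0.5919, -0.0335, 0.1968]
eef_rot: [0.0, 0.197, 0.98, 0.001]
wrist_force: [1.5, 4.7, 2.5]
opening: 0.798
```

```bash
python3 g.py 5
```

```text
Fy 5.24 Fz 2.82 tau1 -3.180 y 6.88 se 0.16 0.25 0.032 0.03 t 18.9
```

Emit:
apply_moves(moves=[[[0,-0.1,0,0,0,0,0.8],[0,-0.2,0,0,0,0,0.8],[0,-0.2,0,0,0,0,0.8]]])

```text
time_s: 19.2
eef_pos: [0.5913, -0.0352, 0.1968]
eef_rot: [0.001, 0.197, 0.98, 0.001]
wrist_force: [1.3, 5.1, 3.6]
opening: 0.8
```

```bash
python3 g.py 5
```

```text
Fy 5.83 Fz 3.01 tau1 -3.232 y 5.02 se 0.28 0.24 0.011 0.01 t 19.45
```

Emit:
apply_moves(moves=[[[0,-0.1,0,0,0,0,0.8],[0,-0.2,0,0,0,0,0.8],[0,-0.2,0,0,0,0,0.8]]])

```text
time_s: 19.75
eef_pos: [0.5906, -0.0369, 0.197]
eef_rot: [0.001, 0.197, 0.98, 0.001]
wrist_force: [0.6, 6.6, 3.5]
opening: 0.797
```

```bash
python3 g.py 5
```

```text
Fy 6.32 Fz 3.06 tau1 -3.614 y 3.21 se 0.11 0.09 0.010 0.01 t 20.0
```

Emit:
apply_moves(moves=[[[0,-0.1,0,0,0,0,0.8],[0,-0.2,0,0,0,0,0.8],[0,-0.2,0,0,0,0,0.8]]])

```text
time_s: 20.3
eef_pos: [0.5899, -0.0387, 0.197]
eef_rot: [0.001, 0.197, 0.98, 0.001]
wrist_force: [2.2, 5.9, 3.5]
opening: 0.797
```

```bash
python3 g.py 5
```

```text
Fy 6.40 Fz 3.82 tau1 -3.504 y 1.18 se 0.14 0.22 0.005 0.00 t 20.55
```

Emit:
apply_moves(moves=[[[0,-0.1,0,0,0,0,0.8],[0,-0.2,0,0,0,0,0.8],[0,-0.2,0,0,0,0,0.8]]])

```text
time_s: 20.85
eef_pos: [0.5893, -0.0404, 0.1972]
eef_rot: [0.001, 0.197, 0.98, 0.001]
wrist_force: [1.2, 6.6, 4.6]
opening: 0.8
```

```bash
python3 g.py 6
```

```text
Fy 6.85 Fz 4.24 tau1 -4.022 y -0.59 se 0.14 0.25 0.008 0.01 t 21.15
```

Emit:
apply_moves(moves=[[[0,-0.1,0,0,0,0,0.8],[0,-0.15,0,0,0,0,0.8],[0,-0.15,0,0,0,0,0.8]]])

```text
time_s: 21.45
eef_pos: [0.5888, -0.0415, 0.1972]
eef_rot: [0.001, 0.197, 0.98, 0.001]
wrist_force: [1.4, 7.6, 4.9]
opening: 0.797
```

```bash
python3 g.py 6
```

```text
Fy 7.64 Fz 4.29 tau1 -4.440 y -1.89 se 0.12 0.31 0.005 0.01 t 21.75
```

Emit:
apply_moves(moves=[[[0,-0.1,0,0,0,0,0.8],[0,-0.1,0,0,0,0,0.8],[0,-0.1,0,0,0,0,0.8]]])

```text
time_s: 22.05
eef_pos: [0.5884, -0.0423, 0.1972]
eef_rot: [0.001, 0.197, 0.98, 0.001]
wrist_force: [1.7, 7.6, 5.7]
opening: 0.798
```

```bash
python3 g.py 8
```

```text
Fy 8.03 Fz 5.07 tau1 -4.695 y -2.75 se 0.13 0.19 0.001 0.00 t 22.45
```

Emit:
apply_moves(moves=[[[0,-0.05,0,0,0,0,0.8],[0,-0.1,0,0,0,0,0.8],[0,-0.1,0,0,0,0,0.8]]])

```text
time_s: 22.75
eef_pos: [0.588, -0.0432, 0.1973]
eef_rot: [0.001, 0.197, 0.98, 0.001]
wrist_force: [2.0, 8.4, 4.5]
opening: 0.802
```

```bash
python3 g.py 10
```

```text
Fy 7.14 Fz 4.94 tau1 -4.281 y -3.89 se 0.15 0.17 0.053 0.03 t 23.25
```

Emit:
apply_moves(moves=[[[0,-0.05,0,0,0,0,0.8],[0,-0.1,0,0,0,0,0.8],[0,-0.1,0,0,0,0,0.8]]])

```text
time_s: 23.55
eef_pos: [0.5876, -0.0445, 0.1972]
eef_rot: [0.001, 0.197, 0.98, 0.001]
wrist_force: [2.4, 7.7, 4.7]
opening: 0.801
```

```bash
python3 g.py 8
```

```text
Traceback (most recent call last):
  File "g.py", line 5, in <module>
    camera("side");o=get_obs();p=o["eef_pos"];f=o["wrist_force"]
    ~~~~~~^^^^^^^^
ValueError: 200 camera calls are used up
```

Emit:
apply_moves(moves=[[[0,-0.05,0,0,0,0,0.8],[0,-0.1,0,0,0,0,0.8],[0,-0.1,0,0,0,0,0.8]]])

```text
time_s: 24.2
eef_pos: [0.5872, -0.0455, 0.1971]
eef_rot: [0.001, 0.197, 0.98, 0.001]
wrist_force: [1.4, 6.2, 5.2]
opening: 0.805
```

```bash
python3 g.py 8
```

```text
Traceback (most recent call last):
  File "g.py", line 5, in <module>
    camera("side");o=get_obs();p=o["eef_pos"];f=o["wrist_force"]
    ~~~~~~^^^^^^^^
ValueError: 200 camera calls are used up
```

```bash
cat > r.py <<'E'
from h import *
d=np.array([.3866,.9222,0]);P=np.load("P.npy");o=get_obs()
print("Fy %.2f tau1 %.3f (=%.2f N) y %.2f t %.2f"%(o["wrist_force"]@d,o["joint_efforts"][0],-o["joint_efforts"][0]/.595,1e3*((o["eef_pos"]-[P[0],P[1],0])@d),o["time_s"]))
E
python3 r.py
```

```text
Fy 6.22 tau1 -3.783 (=6.36 N) y -6.13 t 24.20
```

Emit:
apply_moves(moves=[[[0,0,0,0,0,0,0.8],[0,0,0,0,0,0,0.8],[0,0,0,0,0,0,0.8]]])

```text
time_s: 24.5
eef_pos: [0.5871, -0.0455, 0.1972]
eef_rot: [0.001, 0.197, 0.98, 0.001]
wrist_force: [2.6, 6.5, 4.5]
opening: 0.806
```

```bash
python3 r.py
```

```text
Fy 6.99 tau1 -3.815 (=6.41 N) y -6.16 t 24.50
```

Emit:
apply_moves(moves=[[[0,-0.05,0,0,0,0,0.8],[0,-0.1,0,0,0,0,0.8],[0,-0.1,0,0,0,0,0.8],[0,-0.1,0,0,0,0,0.8]]])

```text
time_s: 24.9
eef_pos: [0.5867, -0.0465, 0.1971]
eef_rot: [0.001, 0.197, 0.98, 0.001]
wrist_force: [2.1, 6.3, 2.7]
opening: 0.803
```

```bash
python3 r.py
```

```text
Fy 6.65 tau1 -3.523 (=5.92 N) y -7.29 t 24.90
```

Emit:
apply_moves(moves=[[[0,-0.05,0,0,0,0,0.8],[0,-0.1,0,0,0,0,0.8],[0,-0.1,0,0,0,0,0.8],[0,-0.1,0,0,0,0,0.8]]])

```text
time_s: 25.3
eef_pos: [0.5864, -0.0474, 0.1971]
eef_rot: [0.001, 0.197, 0.98, 0.001]
wrist_force: [2.9, 5.2, 3.3]
opening: 0.795
```

```bash
python3 r.py
```

```text
Fy 5.89 tau1 -3.746 (=6.30 N) y -8.20 t 25.30
```

Emit:
apply_moves(moves=[[[0,-0.05,0,0,0,0,0.8],[0,-0.1,0,0,0,0,0.8],[0,-0.1,0,0,0,0,0.8]]])

```text
time_s: 25.6
eef_pos: [0.586, -0.0482, 0.197]
eef_rot: [0.001, 0.197, 0.98, 0.001]
wrist_force: [2.7, 7.7, 3.3]
opening: 0.802
```

```bash
python3 r.py
```

```text
Fy 8.16 tau1 -4.036 (=6.78 N) y -9.12 t 25.60
```

Emit:
apply_moves(moves=[[[0,-0.05,0,0,0,0,0.8],[0,-0.1,0,0,0,0,0.8],[0,-0.1,0,0,0,0,0.8]]])

```text
time_s: 25.9
eef_pos: [0.5856, -0.049, 0.197]
eef_rot: [0.001, 0.197, 0.98, 0.001]
wrist_force: [3.7, 7.0, 4.1]
opening: 0.808
```

```bash
python3 r.py
```

```text
Fy 7.86 tau1 -4.295 (=7.22 N) y -10.00 t 25.90
```

Emit:
apply_moves(moves=[[[0,-0.05,0,0,0,0,0.8],[0,-0.1,0,0,0,0,0.8],[0,-0.1,0,0,0,0,0.8]]])

```text
time_s: 26.2
eef_pos: [0.5854, -0.0497, 0.197]
eef_rot: [0.001, 0.197, 0.98, 0.001]
wrist_force: [2.7, 8.4, 3.6]
opening: 0.798
```

```bash
python3 r.py
```

```text
Fy 8.76 tau1 -4.865 (=8.18 N) y -10.71 t 26.20
```

Emit:
apply_moves(moves=[[[0,1,0,0,0,0,0.8],[0,2,0,0,0,0,0.8],[0,2.62,0,0,0,0,0.8],[0,2.62,0,0,0,0,0.8],[0,2.62,0,0,0,0,0.8],[0,2.62,0,0,0,0,0.8]]])

```text
time_s: 26.8
eef_pos: [0.5944, -0.027, 0.1961]
eef_rot: [-0.0, 0.197, 0.98, -0.0]
wrist_force: [0.1, 0.5, 0.5]
opening: 0.803
```

```bash
python3 r.py
```

```text
Fy 0.49 tau1 0.196 (=-0.33 N) y 13.71 t 26.80
```

Emit:
apply_moves(moves=[[[0,-0.3,0,0,0,0,0.8],[0,-0.5,0,0,0,0,0.8],[0,-0.6,0,0,0,0,0.8],[0,-0.6,0,0,0,0,0.8],[0,-0.6,0,0,0,0,0.8]]])

```text
time_s: 27.3
eef_pos: [0.5925, -0.0316, 0.1967]
eef_rot: [0.0, 0.197, 0.98, 0.001]
wrist_force: [1.5, 4.8, 1.7]
opening: 0.803
```

```bash
python3 r.py
```

```text
Fy 5.01 tau1 -3.123 (=5.25 N) y 8.68 t 27.30
```

Emit:
apply_moves(moves=[[[0,-0.05,0,0,0,0,0.8],[0,-0.1,0,0,0,0,0.8],[0,-0.1,0,0,0,0,0.8],[0,-0.1,0,0,0,0,0.8]]])

```text
time_s: 27.7
eef_pos: [0.5922, -0.0324, 0.1968]
eef_rot: [0.0, 0.197, 0.98, 0.001]
wrist_force: [0.2, 5.1, 1.8]
opening: 0.797
```

```bash
python3 r.py
```

```text
Fy 4.81 tau1 -3.464 (=5.82 N) y 7.88 t 27.70
```

Emit:
apply_moves(moves=[[[0,-0.05,0,0,0,0,0.8],[0,-0.1,0,0,0,0,0.8],[0,-0.1,0,0,0,0,0.8],[0,-0.1,0,0,0,0,0.8]]])

```text
time_s: 28.1
eef_pos: [0.5919, -0.0331, 0.1969]
eef_rot: [0.001, 0.197, 0.98, 0.001]
wrist_force: [0.8, 6.8, 3.4]
opening: 0.798
```

```bash
python3 r.py
```

```text
Fy 6.56 tau1 -3.841 (=6.46 N) y 7.06 t 28.10
```

Emit:
apply_moves(moves=[[[0,-0.05,0,0,0,0,0.8],[0,-0.1,0,0,0,0,0.8],[0,-0.1,0,0,0,0,0.8],[0,-0.1,0,0,0,0,0.8]]])

```text
time_s: 28.5
eef_pos: [0.5916, -0.0339, 0.197]
eef_rot: [0.001, 0.197, 0.98, 0.001]
wrist_force: [1.6, 6.9, 3.3]
opening: 0.803
```

```bash
python3 r.py
```

```text
Fy 7.00 tau1 -4.210 (=7.08 N) y 6.26 t 28.50
```

Emit:
apply_moves(moves=[[[0,-0.05,0,0,0,0,0.8],[0,-0.1,0,0,0,0,0.8],[0,-0.1,0,0,0,0,0.8],[0,-0.1,0,0,0,0,0.8]]])

```text
time_s: 28.9
eef_pos: [0.5913, -0.0347, 0.1972]
eef_rot: [0.001, 0.197, 0.98, 0.001]
wrist_force: [1.4, 7.3, 4.0]
opening: 0.795
```

```bash
python3 r.py
```

```text
Fy 7.31 tau1 -4.565 (=7.67 N) y 5.43 t 28.90
```

Emit:
apply_moves(moves=[[[0,-0.06,0,0,0,0,0.8],[0,-0.06,0,0,0,0,0.8],[0,-0.06,0,0,0,0,0.8],[0,-0.06,0,0,0,0,0.8]]])

```text
time_s: 29.3
eef_pos: [0.5911, -0.0351, 0.1972]
eef_rot: [0.001, 0.197, 0.98, 0.001]
wrist_force: [1.0, 8.1, 4.5]
opening: 0.798
```

```bash
python3 r.py
```

```text
Fy 7.85 tau1 -4.761 (=8.00 N) y 4.91 t 29.30
```

Emit:
apply_moves(moves=[[[0,0,0,0,0,0,0.8],[0,0,0,0,0,0,0.8],[0,0,0,0,0,0,0.8]]])

```text
time_s: 29.6
eef_pos: [0.5911, -0.0351, 0.1972]
eef_rot: [0.001, 0.197, 0.98, 0.001]
wrist_force: [1.5, 7.9, 4.8]
opening: 0.801
```

```bash
python3 r.py
```

```text
Fy 7.89 tau1 -4.755 (=7.99 N) y 4.92 t 29.60
```

Emit:
apply_moves(moves=[[[0,-0.06,0,0,0,0,0.8],[0,-0.06,0,0,0,0,0.8],[0,-0.06,0,0,0,0,0.8],[0,-0.06,0,0,0,0,0.8]]])

```text
time_s: 30.0
eef_pos: [0.5909, -0.0356, 0.1973]
eef_rot: [0.001, 0.197, 0.98, 0.001]
wrist_force: [0.9, 8.8, 4.5]
opening: 0.797
```

```bash
python3 r.py
```

```text
Fy 8.46 tau1 -4.959 (=8.33 N) y 4.42 t 30.00
```

Emit:
apply_moves(moves=[[[0,-0.07,0,0,0,0,0.8],[0,-0.07,0,0,0,0,0.8],[0,-0.07,0,0,0,0,0.8],[0,-0.07,0,0,0,0,0.8]]])

```text
time_s: 30.4
eef_pos: [0.5907, -0.0361, 0.1974]
eef_rot: [0.001, 0.197, 0.98, 0.001]
wrist_force: [0.4, 8.7, 5.2]
opening: 0.801
```

```bash
python3 r.py
```

```text
Fy 8.19 tau1 -5.184 (=8.71 N) y 3.85 t 30.40
```

Emit:
apply_moves(moves=[[[0,0,0,0,0,0,0.8],[0,0,0,0,0,0,0.8],[0,0,0,0,0,0,0.8]]])

```text
time_s: 30.7
eef_pos: [0.5907, -0.0362, 0.1974]
eef_rot: [0.001, 0.197, 0.98, 0.001]
wrist_force: [0.5, 7.7, 4.9]
opening: 0.802
```

```bash
python3 r.py
```

```text
Fy 7.31 tau1 -5.180 (=8.71 N) y 3.80 t 30.70
```

Emit:
apply_moves(moves=[[[0,0.6,0,0,0,0,0.8],[0,1.19,0,0,0,0,0.8],[0,1.19,0,0,0,0,0.8],[0,1.19,0,0,0,0,0.8],[0,1.19,0,0,0,0,0.8]]])

```text
time_s: 31.2
eef_pos: [0.5945, -0.0272, 0.1962]
eef_rot: [-0.0, 0.197, 0.98, -0.0]
wrist_force: [0.5, 0.1, -1.0]
opening: 0.799
```

Emit:
apply_moves(moves=[[[0,-0.3,0,0,0,0,0.8],[0,-0.5,0,0,0,0,0.8],[0,-0.6,0,0,0,0,0.8],[0,-0.6,0,0,0,0,0.8],[0,-0.6,0,0,0,0,0.8]]])

```text
time_s: 31.7
eef_pos: [0.5926, -0.0316, 0.1967]
eef_rot: [0.0, 0.197, 0.98, 0.001]
wrist_force: [1.0, 4.0, 2.2]
opening: 0.802
```

```bash
python3 r.py
```

```text
Fy 4.11 tau1 -3.066 (=5.15 N) y 8.72 t 31.70
```

Emit:
apply_moves(moves=[[[0,-0.1,0,0,0,0,0.8],[0,-0.2,0,0,0,0,0.8],[0,-0.2,0,0,0,0,0.8],[0,-0.2,0,0,0,0,0.8]]])

```text
time_s: 32.1
eef_pos: [0.592, -0.0331, 0.1969]
eef_rot: [0.001, 0.197, 0.98, 0.001]
wrist_force: [0.9, 6.6, 2.7]
opening: 0.799
```

```bash
python3 r.py
```

```text
Fy 6.48 tau1 -3.805 (=6.39 N) y 7.11 t 32.10
```

Emit:
apply_moves(moves=[[[0,-0.1,0,0,0,0,0.8],[0,-0.2,0,0,0,0,0.8],[0,-0.2,0,0,0,0,0.8],[0,-0.2,0,0,0,0,0.8]]])

```text
time_s: 32.5
eef_pos: [0.5914, -0.0347, 0.1972]
eef_rot: [0.001, 0.197, 0.98, 0.001]
wrist_force: [0.8, 7.6, 4.4]
opening: 0.799
```

```bash
python3 r.py
```

```text
Fy 7.32 tau1 -4.530 (=7.61 N) y 5.45 t 32.50
```

Emit:
apply_moves(moves=[[[0,-0.1,0,0,0,0,0.8],[0,-0.18,0,0,0,0,0.8],[0,-0.24,0,0,0,0,0.8],[0,-0.24,0,0,0,0,0.8],[0,-0.24,0,0,0,0,0.8]]])

```text
time_s: 33.0
eef_pos: [0.5906, -0.0365, 0.1974]
eef_rot: [0.001, 0.197, 0.98, 0.002]
wrist_force: [0.9, 9.0, 5.2]
opening: 0.797
```

```bash
python3 r.py
```

```text
Fy 8.63 tau1 -5.297 (=8.90 N) y 3.41 t 33.00
```

Emit:
apply_moves(moves=[[[0,0.6,0,0,0,0,0.8],[0,1.24,0,0,0,0,0.8],[0,1.24,0,0,0,0,0.8],[0,1.24,-3,0,0,0,0.8],[0,1.24,-6,0,0,0,0.8],[0,1.24,-8,0,0,0,0.8]]])

```text
time_s: 33.6
eef_pos: [0.595, -0.0276, 0.2784]
eef_rot: [0.001, 0.197, 0.98, -0.001]
wrist_force: [0.4, -0.9, 0.3]
opening: 0.799
```

Emit:
apply_moves(moves=[[[0,-2,-1,0,0,0,0.4],[0,-4,-1,0,0,0,0],[0,-6,-1,0,0,0,0],[0,-7.8,-1,0,0,0,0],[0,-7.8,0,0,0,0,0],[0,-7.8,0,0,0,0,0],[0,-7.8,0,0,0,0,0]]])

```text
time_s: 34.3
eef_pos: [0.5643, -0.0982, 0.2756]
eef_rot: [-0.001, 0.197, 0.98, 0.0]
wrist_force: [-0.3, -1.2, 0.2]
opening: 0.002
```

Run:
```python
from h import *
P=np.load("P.npy");o=get_obs();c,s=np.cos(P[2]),np.sin(P[2]);e=o["eef_pos"]-[P[0],P[1],0]
print("stand xy",c*e[0]+s*e[1],-s*e[0]+c*e[1],e[2],o["eef_rot"],o["opening"])
```

```text
stand xy -0.0003384917235022822 -0.06361515570304994 0.27556525929463976 [-7.05801539e-04  1.97034869e-01  9.80396218e-01  1.33799373e-04] 0.001861931993305002
```

Emit:
apply_moves(moves=[[[0,0,4,0,0,0,0],[0,0,7,0,0,0,0],[0,0,8,0,0,0,0],[0,0,8,0,0,0,0]]])

```text
time_s: 34.7
eef_pos: [0.5637, -0.0977, 0.1948]
eef_rot: [-0.002, 0.197, 0.98, 0.0]
wrist_force: [0.1, 0.3, -0.2]
opening: 0.001
```

Emit:
apply_moves(moves=[[[0,0,0.3,0,0,0,0],[0,0,0.6,0,0,0,0],[0,0,0.8,0,0,0,0],[0,0,0.8,0,0,0,0]]])

```text
time_s: 35.1
eef_pos: [0.5653, -0.0989, 0.1894]
eef_rot: [0.001, 0.197, 0.98, -0.0]
wrist_force: [1.1, 0.3, 1.7]
opening: 0.0
```

Emit:
apply_moves(moves=[[[0,0,0.2,0,0,0,0],[0,0,0.3,0,0,0,0],[0,0,0.3,0,0,0,0]]])

```text
time_s: 35.4
eef_pos: [0.5653, -0.0989, 0.1862]
eef_rot: [0.001, 0.197, 0.98, -0.0]
wrist_force: [1.7, -0.2, 4.6]
opening: -0.001
```

Emit:
apply_moves(moves=[[[0,0,0.2,0,0,0,0],[0,0,0.4,0,0,0,0],[0,0,0.4,0,0,0,0]]])

```text
time_s: 35.7
eef_pos: [0.5653, -0.0989, 0.1822]
eef_rot: [0.001, 0.197, 0.98, -0.0]
wrist_force: [1.5, 0.3, 6.0]
opening: -0.001
```

Emit:
apply_moves(moves=[[[0,0,0,0,0,0,0],[0,0,0,0,0,0,0],[0,0,0,0,0,0,0],[0,0,0,0,0,0,0],[0,0,0,0,0,0,0],[0,0,0,0,0,0,0],[0,0,0,0,0,0,0],[0,0,0,0,0,0,0]]])

```text
time_s: 36.5
eef_pos: [0.5653, -0.0989, 0.1824]
eef_rot: [0.001, 0.197, 0.98, -0.0]
wrist_force: [1.6, 0.7, 6.5]
opening: 0.001
```

Emit:
apply_moves(moves=[[[0,0,0,0,0,0,0],[0,0,0,0,0,0,0],[0,0,0,0,0,0,0],[0,0,0,0,0,0,0],[0,0,0,0,0,0,0],[0,0,0,0,0,0,0],[0,0,0,0,0,0,0],[0,0,0,0,0,0,0]]])

```text
time_s: 37.3
eef_pos: [0.5653, -0.0989, 0.1824]
eef_rot: [0.001, 0.197, 0.98, -0.0]
wrist_force: [1.5, 1.0, 7.1]
opening: -0.002
```

Emit:
apply_moves(moves=[[[0,0,0,0,0,0,0],[0,0,0,0,0,0,0],[0,0,0,0,0,0,0],[0,0,0,0,0,0,0],[0,0,0,0,0,0,0],[0,0,0,0,0,0,0]]])

```text
time_s: 37.9
eef_pos: [0.5653, -0.0989, 0.1824]
eef_rot: [0.001, 0.197, 0.98, -0.0]
wrist_force: [1.1, -0.4, 7.0]
opening: 0.002
```

Emit:
apply_moves(moves=[[[0,0,-0.4,0,0,0,0],[0,0,-1,0,0,0,0],[0,0,-3,0,0,0,0],[0,0,-6,0,0,0,0],[0,0,-10,0,0,0,0],[0,0,-10,0,0,0,0],[0,0,-10,0,0,0,0]]])

```text
time_s: 38.6
eef_pos: [0.5643, -0.0986, 0.2819]
eef_rot: [0.0, 0.197, 0.98, -0.0]
wrist_force: [-0.5, -0.7, 0.2]
opening: -0.001
```

Run:
```python
from bench import *
print(get_obs()["wrist_force"],get_obs()["eef_pos"]);print(hand_in())
```

```text
[-0.49304698 -0.66502268  0.15221665] [ 0.564341   -0.09863081  0.28188077]
the job is handed in; nothing more can be done
None
```

I squeezed the trigger stroke after stroke until the clamp bore on the piston. Then I held the release tab down about 2 s, lifted clear and handed in at 38.6 s. I had no camera calls left for the end, so **the jaw being fully open and the piston being home were not seen**.

- **Pressing home:** four full strokes moved the jaw and slid the piston in, plus one part-stroke I let go early. On the last notch the effort climbed steadily to about 8.7 N without slipping. A second squeeze from the same notch followed the same force curve to about 8.9 N, so the piston was no longer moving. I stopped there.
- **Load on the piston:** I estimate a peak of roughly 6 to 10 N. This is worked out from the trigger's travel and effort, not measured directly.
- **Release:** the tab went down about 8.5 mm and pushed back with 6 to 7 N. After lifting off, the wrist force was back to about zero.

**Disagreements:**
- In the fourth stroke the effort reached about 8 N and looked like bearing. It then fell back to about 6.3 N as the piston moved on, so I carried on squeezing.
- On the last stroke the effort rose about 0.7 N per mm, steeper than the 0.2 to 0.4 N you gave. I think friction between the gripper pad and the roll explains it.
- The 8.7 and 8.9 N come from joint torque. Single wrist-force readings at those two stops were noisier, at 7.3 to 8.6 N.

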